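# Clamp a road tile in the gluing jig with the thumb wedge

### The arm

A 6-joint arm with a two-finger parallel gripper is mounted at the origin on the work surface; the furniture and walls round the work are solid. World frame = base frame: x ahead of the robot, y to its left, z up, the work surface at z = 0. Lengths are in m, angles in rad, forces in N, time in s.
With the tool pointing down it reaches from about 0.3 to 0.775 m from the base axis. Payload 14.6 kg.
Tool frame: the origin (TCP) lies midway between the tips of the shut fingers; the grasp point (between the pads) lies 19 mm behind it; z points along the fingers, y is the line along which they close (so a half turn about z gives the same grasp; the last joint's range is limited). The gripper opens to 85 mm and grips with 20 to 120 N. Pads are 22 mm wide; open, the fingers measure 114 mm over their backs; the gripper's body (76 mm by 85 mm) begins 54 mm behind the grasp point. The pads swing forward as they close: fully open they stand 13 mm farther back than shut.
Start: joints at [-1.379, 0.3, 1.521, -0, 1.321, -0.067], TCP at [0.141, -0.532, 0.231] pointing down, gripper open.
Joint ranges: [-3.03, 3.03], [-0.79, 2.21], [0.23, 2.52], [-1.04, 4.18], [0, 3.07], [-2.55, 2.55]. Speed limits (rad/s): [2.22, 2.22, 2.57, 3.14, 3.14, 3.14].

### API

Orientations are given as a unit quaternion [w, x, y, z].
In Python, from rig import arm gives the robot as it stands. The module is installed in compiled form; this text tells all that it offers. Calls block until the motion is done:
- arm.move_ptp(position, orientation): joint-space move of the TCP to a pose.
- arm.movel(position, ori=None, speed=0.15, force_limit=None): straight line of the TCP; ori=None keeps the orientation; speed is the mean speed in m/s. With force_limit (N) it stops when the force on the tool has changed by that much, and returns True; else False.
- arm.move_joints(angles): joint-space move.
- arm.open_gripper() and arm.clamp(): open the fingers fully, or close them until they stop; the grip force is fixed at half the most.
- arm.hold(seconds).
- arm.ik(position, orientation): joint angles nearest the present ones, or None.
- arm.state(): the state.
- arm.capture(name): name is "side" or "top"; returns (picture, depth): 480x640x3 uint8, red, green, blue; 480x640 float32, m along the optical axis (not along the pixel's ray), 0 where there is no reading.
- arm.camera_model(name): a dict with "fov_y" (degrees; the focal length in pixels is half the picture's height over the tangent of half this angle, whatever the lens; pixels are square), "cx", "cy" (the principal point, pixels), "dist_coeffs" ([k1, k2, p1, p2, k3] as OpenCV has them; the pictures are not rectified), "cam_to_world" (4x4, takes a point from camera to world coordinates). Camera axes: x right, y down, z forward; pixel columns grow to the right and rows downward; lengths in m; the calibration is good to about 2 mm. A picture is of the moment at which its call begins. camera_model takes no time and is no camera call.
A pose or a line that the arm cannot do raises arm.Unreachable and nothing moves.
- arm.job_done(): hands the job in; it is judged then, once.
The state is a dict: "time_s": time; "joints": joint angles; "qd": joint speeds; "joint_efforts": joint torques, N m; "ee_pos": TCP position; "tool_rot": TCP orientation; "ft_force": force on the tool from outside, world axes, zero at the start; "wrist_torque": the same for the moment, N m; "finger_gap": finger opening in m; "grasp_force": force on a finger pad.
Only numpy, scipy, OpenCV 4.12 (cv2) and the standard library are available. Lean on these libraries where they do the work, as an engineer would, in place of code of your own. Each camera call takes 0.05 s, during which the arm holds its last target. There are 200 camera calls.

### The job

Clamp the road tile in the gluing jig so that it is held fast while its glued stick sets: slide the bar up until it holds the tile square against the far fence, then slide the thumb wedge along its ramp in behind the bar until it jams the bar tight, and let go. Jam it firmly, about as hard as a thumb pushes, but do not crush the tile, and leave the other things on the table alone.

Things in the scene. Friction and masses are not known exactly. Their poses are not given: they have to be found in the camera images.
- jig: Wooden gluing jig screwed to the table: plywood plate 275 x 260 mm, 12 mm thick. Origin on the plate's underside. x axis: from the ramp to the fence, the way the bar closes; y axis: the way the wedge is pushed; z up. In this frame the plate reaches x -140..135, y -170..90 mm; the ramp block lies at its -x side, the fence at +x.
- fence_face (a point): Middle of the fence's working face at plate height, at x = 100, y = 0, z = 12 mm in the jig frame (same axes). The fence is 22 mm thick (x), 140 mm long (y) and 24 mm high above the plate.
- ramp_nominal (a point): Fixed mark on the plate at x = -67, y = 0, z = 12 mm in the jig frame, where the ramp face nominally passes. The ramp runs 1:6 (9.5 deg): 1 mm nearer the fence per 6 mm of +y, y -155..45 mm. Set by eye, it truly stands up to 2.5 mm either side, which shifts the wedge's jamming place by up to 15 mm. Block 28 mm thick, 19.5 mm high; a lip overhangs its face by 6 mm, 13.5 mm above the plate.
- bar (a joint): Sliding bar between ramp and tile, 24 mm (x) by 112 mm (y), 24 mm high, on two tracks. Value in m: 0 = fully open (front face at x = -25, back at -49 mm in the jig frame), grows toward the fence, range 0..0.055; with the tile square against the fence it stops near 0.030. Friction about 1.5 N; nothing else holds it. While open, its end blocks the wedge's way.
- bar_grip (a point): Point in the upright grip block on top of the bar, to push or pinch it by. Block 14 mm (jig x) by 26 mm (jig y), from the bar's top 36 mm above the table up to 68 mm; this point is central in it, 57.5 mm above the table, 20 mm to the +y side of the bar's middle.
- wedge: Loose thumb wedge, 0.2 kg, on the plate at the ramp's -y end. Origin: centre of underside; axes about as the jig's. 70 mm long (y), thin end leading (+y), front face at x = +25 mm, back face parallel to the ramp, x = -25 mm in the middle. Foot 12 mm high; from x = -10 to +25 mm 22 mm high. It meets the closed bar at about y = -10 mm (jig frame); a 15 to 20 N push along the ramp then jams it.
- wedge_tab (a point): Point in the thumb tab on the wedge's thick (-y) end, to push or pinch it by. Tab 24 mm (x) by 14 mm (y), rear face flush with the wedge's end, standing from 34 to 62 mm above the table; this point is central in it, 54 mm above the table, at x = +3, y = -28 mm in the wedge's frame.
- tile: Black road tile 95 x 105 mm, 8 mm thick (11 mm with the stick glued on top), flat on the plate between bar and fence, 95 mm side along the jig's x. Origin: centre of underside. A clamping force of 10 to 40 N holds it well; over 60 N, also in a jolt, crushes it.
- paint_jar: Small paint jar, 35 mm across, 45 mm high, a bystander right of the jig. Origin under its centre.
- film_can: Black film canister, 35 mm across, 54 mm high, a bystander right of the jig. Origin under its centre.
- nail_tin: Flat tin 64 x 98 x 28 mm, a bystander left of the jig. Origin under its centre.
There are look-alikes about, which are no part of the job. Leave any green look-alike of the wedge alone.

How it is judged:
By the outcome, as a careful person would: the job done as asked, in the order asked, and still so for the second after the job is handed in, with the robot touching nothing.
It also fails if it takes over 48 s, if anything falls off the work surface, if the arm or the gripper's body presses on something with over 40 N, if the wrist force passes 120 N, or if a joint passes its speed limit or range.

## Working session

There is one attempt and no reset: what is moved stays moved. The work goes in short steps, each a Python script; the robot and the scene stay as the last script left them, time stands still between calls to the robot, and variables do not carry over. Pictures are saved under pics/ and viewed, at most 10 in all, crops included, and the job is handed in when it is done.

```bash
mkdir -p pics; cat > h.py <<'E'
import numpy as np, cv2
from rig import arm
def world(name,dep):
    m=arm.camera_model(name);h,w=dep.shape
    f=h/2/np.tan(np.radians(m["fov_y"])/2)
    K=np.array([[f,0,m["cx"]],[0,f,m["cy"]],[0,0,1.]])
    u,v=np.meshgrid(np.arange(w),np.arange(h))
    p=cv2.undistortPoints(np.stack([u,v],-1).reshape(-1,1,2).astype(np.float64),K,np.array(m["dist_coeffs"],float)).reshape(h,w,2)
    P=np.dstack([p*dep[...,None],dep]);T=np.array(m["cam_to_world"])
    return P@T[:3,:3].T+T[:3,3]
E
python3 - <<'E'
from h import *
for n in("top","side"):
    im,d=arm.capture(n);np.savez(f"pics/{n}.npz",im=im,d=d);cv2.imwrite(f"pics/{n}.png",im[...,::-1])
    print(arm.camera_model(n))
s=arm.state();print(s["tool_rot"],s["time_s"],s["ft_force"])
E
```

```text
{'fov_y': 54.41428233038502, 'cx': 321.7246583890176, 'cy': 246.88395158029027, 'dist_coeffs': array([0.03615049, 0.        , 0.        , 0.        , 0.        ]), 'cam_to_world': array([[-0.00388939, -0.98337336,  0.18155358,  0.29494597],
       [-0.99994256,  0.00201133, -0.01052736, -0.00636372],
       [ 0.00998716, -0.1815841 , -0.9833247 ,  1.22551999],
       [ 0.        ,  0.        ,  0.        ,  1.        ]])}
{'fov_y': 51.92382161608381, 'cx': 316.20088004094606, 'cy': 245.49859084876022, 'dist_coeffs': array([-0.05891361,  0.        ,  0.        ,  0.        ,  0.        ]), 'cam_to_world': array([[ 0.99821651,  0.01243448, -0.05838819,  0.56012467],
       [ 0.05872137, -0.38067152,  0.92284397, -1.06449577],
       [-0.01075163, -0.92462672, -0.38072277,  0.51050139],
       [ 0.        ,  0.        ,  0.        ,  1.        ]])}
[-5.43088717e-04  9.91641611e-01  1.29021782e-01 -3.05523172e-05] 0.1 [-0.34913201  0.03289684 -1.25080912]
```

View pics/top.png

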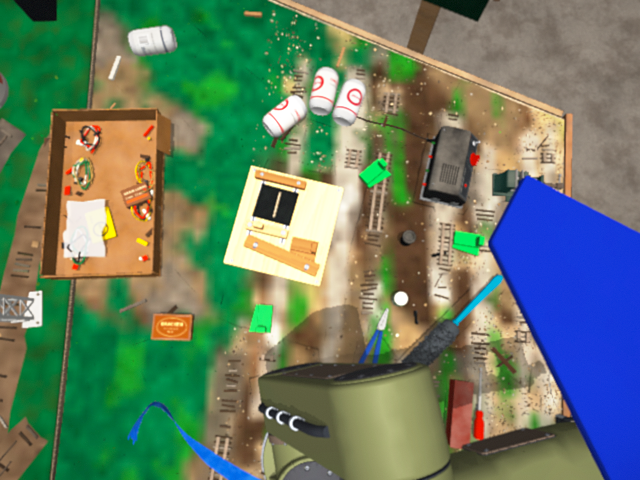

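View pics/side.png

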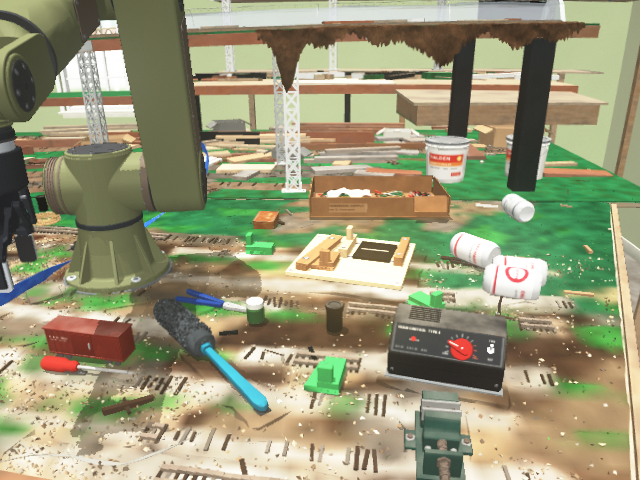

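The top view shows the jig around (285,225). The fence is at the top (280,178), the tile at (275,203), the bar at (270,230), the ramp at (280,255) and the wedge at (304,247). Next I'll fit the jig from depth and zoom in.

```bash
python3 - <<'E'
from h import *
z=np.load("pics/top.npz");im,d=z["im"],z["d"];W=world("top",d)
np.save("pics/W.npy",W)
r=np.zeros(d.shape,bool);r[160:292,215:350]=1
print("table z",np.median(W[160:292,355:375,2]),np.median(W[200:230,200:220,2]))
hsv=cv2.cvtColor(im,cv2.COLOR_RGB2HSV)
m=r&(W[...,2]>0.006)&(W[...,2]<0.1)
n,l,st,_=cv2.connectedComponentsWithStats(m.astype(np.uint8));k=1+np.argmax(st[1:,4]);m=l==k
P=W[m];pl=P[P[:,2]<0.02];print("plate z",np.median(pl[:,2]),len(pl))
R=cv2.minAreaRect(pl[:,:2].astype(np.float32)*1000);print(R);print(cv2.boxPoints(R))
c=cv2.resize(im[160:292,215:350],None,fx=4.4,fy=4.4,interpolation=cv2.INTER_CUBIC);cv2.imwrite("pics/crop.png",c[...,::-1])
E
```

```text
table z -0.0036229972875757577 -0.004729925973102622
plate z 0.011737097713422129 6695
((581.7884521484375, 80.69673156738281), (260.8052673339844, 275.07958984375), 75.94058227539062)
[[416.6903   -12.387337]
 [683.52966  -79.21187 ]
 [746.8866   173.78079 ]
 [480.04724  240.60533 ]]
```

View pics/crop.png

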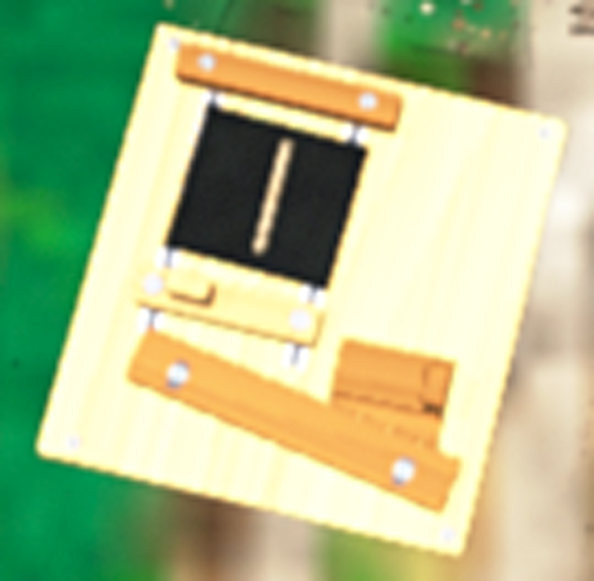

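```bash
cat >> h.py <<'E'
a=np.radians(75.9406-90);R2=np.array([[np.cos(a),-np.sin(a)],[np.sin(a),np.cos(a)]])
O=np.array([.58179,.0807])+R2@np.array([.0025,.040])
def J2W(x,y,z): return list(O+R2@np.array([x,y])/1000)+[z/1000]
def W2J(p): return (np.asarray(p)[...,:2]-O)@R2*1000
from scipy.spatial.transform import Rotation as Ro
def quat(yaw): # tool down, tool x at world yaw
    c,s=np.cos(yaw),np.sin(yaw)
    return Ro.from_matrix(np.array([[c,s,0],[s,-c,0],[0,0,-1]])).as_quat()[[3,0,1,2]]
E
python3 - <<'E'
from h import *
W=np.load("pics/W.npy");im=np.load("pics/top.npz")["im"];J=W2J(W);z=W[...,2]*1000
print("O",O,np.degrees(a))
def box(n,x0,x1,y0,y1,z0,z1):
    m=(J[...,0]>x0)&(J[...,0]<x1)&(J[...,1]>y0)&(J[...,1]<y1)&(z>z0)&(z<z1)
    P=J[m];print(n,len(P),P.min(0).round(1),P.max(0).round(1),P.mean(0).round(1),np.median(z[m]).round(1)) if len(P) else print(n,0)
box("fence",70,130,-80,80,30,42)
box("bar",-60,-15,-70,70,32,40)
box("grip",-60,-10,-10,50,60,75)
box("tab",-110,-10,-165,-60,52,68)
box("wedgetop",-110,-30,-165,-60,31,40)
m=(im.max(-1)<70)&(abs(J[...,0])<110)&(abs(J[...,1])<80)&(z>10)&(z<30)
r=cv2.minAreaRect(J[m].astype(np.float32));print("tile",r)
for q in (0,np.pi/2,-np.pi/2,np.pi):
    print(q,arm.ik(J2W(-70,20,120),quat(a+q)),arm.ik(J2W(-88,-160,25),quat(a+q)))
E
```

```text
O [0.59393222 0.11889446] -14.059399999999997
fence 427 [ 98.4 -69.9] [123.   69.7] [110.   -0.9] 35.0
bar 274 [-59.2 -55.6] [-17.7  55.3] [-31.7  -4.7] 35.5
grip 57 [-36.8   7.1] [-22.  33.] [-30.5  19.3] 66.5
tab 52 [ -64.4 -140.4] [ -40.2 -126.9] [ -52.4 -133.7] 61.1
wedgetop 453 [-110.  -157.5] [-30.5 -61.9] [ -69.3 -102.8] 33.1
tile ((43.050472259521484, -4.397586822509766), (99.29425811767578, 90.38848876953125), 88.39745330810547)
0 [ 2.18372573e-01  4.22864456e-01  1.62875474e+00 -4.44089210e-16
  1.08997346e+00  2.03455172e+00] [-1.09747899e-01  4.20442543e-01  1.91277995e+00 -4.44089210e-16
  8.08370163e-01  1.70643125e+00]
1.5707963267948966 [ 2.18372573e-01  4.22864456e-01  1.62875474e+00 -4.44089210e-16
  1.08997346e+00  4.63755394e-01] [-1.09747899e-01  4.20442543e-01  1.91277995e+00 -4.44089210e-16
  8.08370163e-01  1.35634922e-01]
-1.5707963267948966 None None
3.141592653589793 [ 2.18372573e-01  4.22864456e-01  1.62875474e+00 -4.44089210e-16
  1.08997346e+00 -1.10704093e+00] [-1.09747899e-01  4.20442543e-01  1.91277995e+00 -4.44089210e-16
  8.08370163e-01 -1.43516140e+00]
```

Measured in the jig frame: grip block x −37…−22, y 7…33; bar about 7 mm open; tab rear face y −140, x −64…−40. First I'll push the bar with shut fingers.

```bash
python3 - <<'E'
from h import *
s=lambda:(lambda t:print(round(t["time_s"],2),W2J(t["ee_pos"]).round(1),t["ee_pos"][2].__round__(4),"F",(np.array(t["ft_force"])[:2]@R2).round(1),round(t["ft_force"][2],1)))(arm.state())
arm.clamp()
q=quat(a+np.pi)
arm.move_ptp(J2W(-55,20,130),q);s()
arm.movel(J2W(-55,20,47),q,speed=.12,force_limit=10);s()
print(arm.movel(J2W(0,20,47),q,speed=.018,force_limit=9));s()
arm.hold(.2);s()
arm.movel(J2W(-55,20,47),q,speed=.08);s()
arm.movel(J2W(-55,20,120),q,speed=.2)
im,d=arm.capture("top");W=world("top",d);J=W2J(W);z=W[...,2]*1000
cv2.imwrite("pics/c2.png",cv2.resize(im[160:292,215:350],None,fx=4.4,fy=4.4,interpolation=cv2.INTER_CUBIC)[...,::-1])
for n,b in dict(grip=(-60,30,0,50,60,75),tab=(-75,-10,-165,-100,52,68)).items():
    m=(J[...,0]>b[0])&(J[...,0]<b[1])&(J[...,1]>b[2])&(J[...,1]<b[3])&(z>b[4])&(z<b[5])
    P=J[m];print(n,len(P),P.min(0) if len(P) else "",P.max(0) if len(P) else "")
s()
E
```

```text
3.68 [-54.6  19.4] 0.1301 F [-0.3  0.2] -0.3
4.53 [-54.6  20.1] 0.0477 F [-0.6  0.3] -0.1
True
6.26 [-24.3  20. ] 0.0465 F [0.8 0.6] -0.1
6.46 [-24.6  19.9] 0.0463 F [ 0.3 -0.4] -0.8
6.98 [-54.7  20.1] 0.0472 F [ 0.6 -0.5] -0.7
grip 0  
tab 53 [ -64.99725941 -140.39662056] [ -39.65606256 -126.75151701]
7.55 [-55.2  19.8] 0.1192 F [ 0.5 -0.1] -0.4
```

View pics/c2.png

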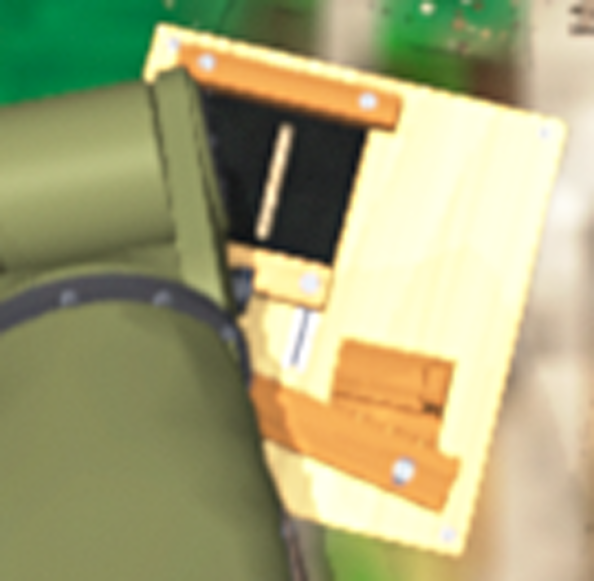

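The bar has advanced about 24 mm and the tile now appears to sit against the fence (crop row ~110). The wedge hasn't moved, with its tab at (435,380) in the crop. Next is the wedge.

```bash
cat > w.py <<'E'
from h import *
def s(): 
    t=arm.state();print(round(t["time_s"],2),W2J(t["ee_pos"]).round(1),round(t["ee_pos"][2],4),"F",(np.array(t["ft_force"])[:2]@R2).round(1),round(t["ft_force"][2],1))
def look(n):
    im,d=arm.capture("top");W=world("top",d);J=W2J(W);z=W[...,2]*1000
    cv2.imwrite(f"pics/{n}.png",cv2.resize(im[160:292,215:350],None,fx=4.4,fy=4.4,interpolation=cv2.INTER_CUBIC)[...,::-1])
    for k,b in dict(grip=(-60,30,0,50,60,72),tab=(-75,-10,-165,-10,52,66)).items():
        m=(J[...,0]>b[0])&(J[...,0]<b[1])&(J[...,1]>b[2])&(J[...,1]<b[3])&(z>b[4])&(z<b[5])
        P=J[m];print(k,len(P),P.min(0).round(1) if len(P) else "",P.max(0).round(1) if len(P) else "")
q=quat(a+np.pi/2)
E
python3 - <<'E'
from w import *
arm.move_ptp(J2W(-52,-160,110),q);s()
arm.movel(J2W(-52,-160,26),q,speed=.12,force_limit=10);s()
look("c3")
print(arm.movel(J2W(-50,-95,26),q,speed=.03,force_limit=12));s()
print(arm.movel(J2W(-50+60/6,-35,26),q,speed=.015,force_limit=17));s()
arm.hold(.2);s();print(arm.state()["finger_gap"])
E
```

```text
8.69 [ -52.  -159.7] 0.1097 F [-0.1  0.3] 0.2
9.54 [ -51.6 -159.9] 0.0266 F [1.2 0.5] -0.7
grip 54 [-14.4   7.8] [-0.2 32.2]
tab 0  
False
11.91 [-49.6 -94.9] 0.0261 F [ 1.9 -4.6] 2.4
True
14.1 [-44.6 -63.9] 0.026 F [ 0.5 -2.4] 1.8
14.3 [-44.8 -64. ] 0.0257 F [ 0.4 -0.2] 1.3
-8.484452761848385e-05
```

```bash
python3 - <<'E'
from w import *
for i in range(2):
    arm.movel(J2W(-45.5,-68,26),q,speed=.03);s()
    print(arm.movel(J2W(-43,-53,26),q,speed=.008,force_limit=17));s()
arm.movel(J2W(-46,-80,26),q,speed=.05)
arm.movel(J2W(-50,-160,60),q,speed=.2)
arm.movel(J2W(-50,-170,150),q,speed=.2);s()
look("c4")
E
```

```text
14.57 [-45.6 -68.2] 0.026 F [ 0.1 -0. ] -0.7
True
15.46 [-45.  -63.9] 0.0257 F [0.5 0.9] 0.0
15.74 [-45.5 -68.2] 0.026 F [ 0.1 -1.3] -0.4
True
16.62 [-45.  -63.9] 0.0257 F [-0.3 -0. ] -0.2
18.27 [ -50.5 -169.4] 0.1487 F [-0.4  0.2] -0.4
grip 57 [-14.5   6.8] [-0.3 32.2]
tab 55 [-53.2 -50.6] [-28.3 -36.1]
```

View pics/c4.png

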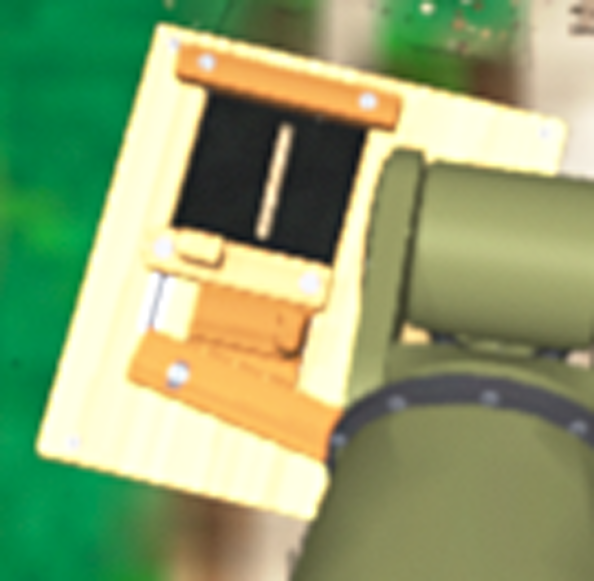

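The wedge is behind the bar and the tile is square on the fence. Three pushes stopped at the same spot. I'll finish with a steady, thumb-like push in small steps, because those contacts may have been only brief peaks.

```bash
python3 - <<'E'
from w import *
arm.movel(J2W(-50,-160,60),q,speed=.25)
arm.movel(J2W(-46,-80,26),q,speed=.2,force_limit=10)
arm.movel(J2W(-45,-65,26),q,speed=.04,force_limit=10)
y=-64.4
while y<-58:
    h=arm.movel(J2W(-45+(y+64)/6,y,26),q,speed=.01,force_limit=17);arm.hold(.08)
    t=arm.state();F=(np.array(t["ft_force"])[:2]@R2);print(round(y,1),h,W2J(t["ee_pos"]).round(2),F.round(1))
    if h or -F[1]>16: break
    y+=.25
arm.movel(J2W(-46,-80,26),q,speed=.03)
arm.movel(J2W(-50,-160,60),q,speed=.25);arm.movel(J2W(-50,-170,150),q,speed=.25);s()
look("c5")
E
```

```text
-64.4 False [-45.08 -64.47] [ 0.3 -0.2]
-64.2 False [-45.03 -64.14] [-0.2 -0.2]
-63.9 False [-44.97 -63.88] [-0.4  0.4]
-63.7 False [-44.98 -63.84] [-0.7 -4.8]
-63.4 False [-45.   -63.86] [-1.5 -7.8]
-63.2 False [-44.98 -63.83] [-2.3 -9.5]
-62.9 False [-45.01 -63.84] [ -2.6 -12.1]
-62.7 False [-44.99 -63.82] [ -2.9 -14. ]
-62.4 False [-44.98 -63.83] [ -4.2 -16.7]
24.69 [ -50.1 -169.3] 0.1499 F [ 0.2 -0.1] -0.2
grip 56 [-14.5   6.6] [-0.1 32.4]
tab 57 [-53.4 -50.6] [-29.1 -35.6]
```

```bash
python3 -c "
from rig import arm
print(arm.job_done())"
```

```text
the job is handed in; nothing more can be done
None
```

The job is handed in at about 25 s of the 48 s limit: the bar holds the tile square against the fence, the wedge is jammed behind it (a steady 17 N push no longer moved it), and the arm is clear.

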